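Make up the two offering trays of the family altar shelf

ROBOT

A 7-joint arm with a two-finger parallel gripper is mounted at the origin on the work surface. World frame = base frame: x ahead of the robot, y to its left, z up, the work surface at z = 0. Lengths are in m, angles in rad, forces in N, time in s.
With the tool pointing down it reaches from about 0.425 to 0.925 m from the base axis. Payload 6.8 kg.
Tool frame: the origin (TCP) lies midway between the tips of the shut fingers; the grasp point (between the pads) lies 19 mm behind it (grip_point_offset is the z of the grasp point in the tool frame, in m); z points along the fingers, y is the line along which they close (so a half turn about z gives the same grasp; the last joint's range is limited). The gripper opens to 85 mm and grips with 20 to 120 N. Pads are 22 mm wide; open, the fingers measure 114 mm over their backs; the gripper's body (76 mm by 85 mm) begins 54 mm behind the grasp point. The pads swing forward as they close: fully open they stand 13 mm farther back than shut.
Start: joints at [1.118, 0.477, 0.022, 1.555, -0.011, 1.109, -0.083], TCP at [0.228, -0.635, 0.231] pointing down, gripper open.
Joint ranges: [-2.96, 2.96], [-0.34, 2.1], [-1.41, 1.46], [0.24, 2.44], [-1.37, 4.51], [0.17, 1.92], [-2.96, 2.96]. Speed limits (rad/s): [2.39, 2.39, 3.14, 3.14, 3.14, 3.14, 3.14].

INTERFACE

Orientations are given as a rotation vector (axis times angle).
In Python, from bench import get_obs, grab_frame, calibration, hand_in, grip_point_offset gives the robot as it stands.
- The arm moves only by the shell command python3 -m pendant 'ROWS' [OPENING] [FORCE]. ROWS is a JSON object of lists of equal length, an entry for each row: "translation": the shift along the world's x, y, z in units of 25 mm (1.0 is 25 mm), a list of three; "delta_rot": the turn, a rotation vector about the world's x, y, z in units of 5 degrees (1.0 is 5 degrees), a list of three. In form: {"translation": [[dx, dy, dz], ...], "delta_rot": [[rx, ry, rz], ...]}. A call has 1 to 12 rows; each row is the pose to reach, as a shift and turn from the pose commanded when the call began; what a row does not reach only later rows make up. A row lasts 1/8 s, in which the tool goes at most 62.5 mm and 10.7 degrees, less where a joint would pass 70% of its speed; a pose out of reach is approached as far as the arm can. A call with a gripper value outside its range is refused whole. OPENING is the opening, from 0 (shut) to 1 (fully open), set as the call begins (- or left out, the last holds). The fingers move at their own pace and stop on an object; FORCE is the grip in N (left out, the last holds). Time passes only in rows, so rows that repeat a pose let the fingers close. It gives the time, the measured TCP pose, the force, the opening and the grip force at its end, in the units of the state.
- get_obs(): the state, without advancing time (a new reading comes with each control period).
- grab_frame(name): name is "scene" or "top" or "wrist"; returns (picture, depth): 384x512x3 uint8, red, green, blue; 384x512 float32, m along the optical axis (not along the pixel's ray), 0 where there is no reading.
- calibration(name): a dict with "K" (3x3 intrinsics, pixels), "rvec" (rotation vector, rad) and "tvec" (3), from world to camera coordinates, as OpenCV has them. Camera axes: x right, y down, z forward; pixel columns grow to the right and rows downward; lengths in m; the calibration is good to about 2 mm. The wrist camera is an equidistant fisheye: a pixel r from the principal point sees the ray r / f radians off the axis. A picture is of the moment at which its call begins: read the wrist's pose just before it. calibration takes no time and is no camera call; for the wrist camera it gives the pose at the moment of the call.
- hand_in(): hands the job in; it is judged then, once.
The state is a dict: "clock": time; "joints": joint angles; "qvel": joint speeds; "tau": joint torques, N m; "tcp_pos": TCP position; "orientation": TCP orientation; "contact_force": force on the tool from outside, world axes, zero at the start; "moment": the same for the moment, N m; "grip_width": finger opening in m; "gripper_force": force on a finger pad.
Only numpy, scipy, OpenCV 4.12 (cv2) and the standard library are available. Lean on these libraries where they do the work, as an engineer would, in place of code of your own. Each camera call takes 0.05 s, during which the arm holds its last target. There are 200 camera calls.

TASK

Make up the two offering trays on the altar shelf: the tray in front of the ceramic shrine house gets the tall steel water cup and the lotus ornament, and the tray in front of the clear figure stand with the elephant gets the low steel cup and the LED lamp. Seat each thing fully down in the recess cut for its foot, cups in the round recess and oblong bases in the oblong one, everything upright and let go. Never tip the things over on the way, and leave the shrine house, the figure stand, the incense pot and the vase where they stand.

Things in the scene. Friction and masses are not known exactly. Their poses are not given: they have to be found in the camera images.
- tall_cup: tall straight steel cup, open at the top, outside diameter 56 mm all the way up, 84 mm high, wall 2.5 mm, about 0.11 kg; origin at the centre of its underside, z up along its axis.
- low_cup: low steel cup, open at the top, 46 mm high; foot 56 mm in diameter for the lowest 10 mm, widening to 62 mm from 16 mm height up to the rim, wall 2.5 mm, about 0.08 kg; origin at the centre of its underside, z up along its axis.
- lotus: plastic lotus ornament, 0.09 kg: rigid pale bloom in the middle of a green oblong base 88 (its x) by 34 (its y) by 16 mm high. Grip the bloom on its +y and -y sides: 46 mm diameter from 32 to 58 mm height, narrower below and above, top at 70 mm. A small bud, 56 mm high, stands on the base at x +34 mm. Origin at the centre of the base's underside, z up
- led_lamp: LED lamp, 0.12 kg: cream candle, 36 mm diameter from 16 to 72 mm height (flame tip up to 93 mm), in the middle of a white oblong battery base 88 (its x) by 34 (its y) by 16 mm high; small black toggle, up to 34 mm high, on the base at x +33 mm. Grip the candle on its +y and -y sides. Origin at the centre of the base's underside, z up
- tray_a: dark wood tray, fixed, 136 (x) by 190 (y) by 16 mm; origin: centre of underside, z up, x away from the robot. Two felt-lined recesses 8 mm deep: a round one, 72 mm diameter, at x 0, y -40 mm; an oblong one, 104 (x) by 50 (y) mm, at x 0, y +50 mm. Mirror image of the other tray; turned by up to 0.25 rad. One tray stands on the left half of the shelf (y > 0), one on the right, either on either side
- tray_b: dark wood tray, fixed, 136 (x) by 190 (y) by 16 mm; origin: centre of underside, z up, x away from the robot. Two felt-lined recesses 8 mm deep: a round one, 72 mm diameter, at x 0, y +40 mm; an oblong one, 104 (x) by 50 (y) mm, at x 0, y -50 mm. Mirror image of the other tray; turned by up to 0.25 rad. One tray stands on the left half of the shelf (y > 0), one on the right, either on either side
- shrine_house: white ceramic shrine house with a two-tier pitched terracotta roof, base 130 by 150 mm, about 200 mm high, 1.4 kg, loose; stands on the far side behind one of the trays, on the same half of the shelf (left, y > 0, or right, y < 0): that tray is the one in front of it. Origin on the shelf at the middle of its base's front edge (nearest the robot). Not to be moved
- figure_stand: clear acrylic two-level stand, base 120 by 130 mm, upper plate at 62 mm, with a small brass elephant on top, 125 mm high in all, 0.6 kg, loose; stands on the far side behind the other tray, on the same half of the shelf: that tray is the one in front of it. Origin on the shelf at the middle of its base's front edge (nearest the robot). Not to be moved
- incense_pot: blue ceramic incense pot, 76 mm in diameter, 52 mm high, with three incense sticks up to 115 mm, 0.45 kg, loose; stands to one side of the trays. Origin at the centre of its underside. Not to be moved
- vase: white ceramic bud vase, 64 mm in diameter, 88 mm high, with yellow artificial flowers up to 130 mm, 0.4 kg, loose; stands to one side of the trays. Origin at the centre of its underside. Not to be moved
Things that resemble listed ones, but are neither listed nor needed, are in the scene too. What is shaped like the tall_cup but red is not meant. What is shaped like the led_lamp but orange is not meant.

How it is judged:
At the end, for the whole second after the job is handed in: Tall cup and lotus in the tray before the shrine house, low cup and LED lamp in the other: each on the floor of its recess (3.5 mm in height), within 12 mm of its centre in x and y, upright within 0.12 rad, oblong bases in line within 0.3 rad, released and at rest ((((world y of each of shrine_house, tray_a above 0 m or world y of each of shrine_house, tray_a below 0 m) and (world y of each of figure_stand, tray_b above 0 m or world y of each of figure_stand, tray_b below 0 m) and (x of tall_cup in the frame of tray_a between -0.012 and 0.012 m and y of tall_cup in the frame of tray_a between -0.052 and -0.028 m and z of tall_cup in the frame of tray_a between 0.0045 and 0.0115 m and angle between tall_cup's own z axis and vertical below 0.12 rad) and (x of lotus in the frame of tray_a between -0.012 and 0.012 m and y of lotus in the frame of tray_a between 0.038 and 0.062 m and z of lotus in the frame of tray_a between 0.0045 and 0.0115 m and angle between lotus's own z axis and vertical below 0.12 rad and angle between the x axis of lotus and the x axis of tray_a, either way round below 0.3 rad) and (x of low_cup in the frame of tray_b between -0.012 and 0.012 m and y of low_cup in the frame of tray_b between 0.028 and 0.052 m and z of low_cup in the frame of tray_b between 0.0045 and 0.0115 m and angle between low_cup's own z axis and vertical below 0.12 rad) and (x of led_lamp in the frame of tray_b between -0.012 and 0.012 m and y of led_lamp in the frame of tray_b between -0.062 and -0.038 m and z of led_lamp in the frame of tray_b between 0.0045 and 0.0115 m and angle between led_lamp's own z axis and vertical below 0.12 rad and angle between the x axis of led_lamp and the x axis of tray_b, either way round below 0.3 rad)) or ((world y of each of shrine_house, tray_b above 0 m or world y of each of shrine_house, tray_b below 0 m) and (world y of each of figure_stand, tray_a above 0 m or world y of each of figure_stand, tray_a below 0 m) and (x of tall_cup in the frame of tray_b between -0.012 and 0.012 m and y of tall_cup in the frame of tray_b between 0.028 and 0.052 m and z of tall_cup in the frame of tray_b between 0.0045 and 0.0115 m and angle between tall_cup's own z axis and vertical below 0.12 rad) and (x of lotus in the frame of tray_b between -0.012 and 0.012 m and y of lotus in the frame of tray_b between -0.062 and -0.038 m and z of lotus in the frame of tray_b between 0.0045 and 0.0115 m and angle between lotus's own z axis and vertical below 0.12 rad and angle between the x axis of lotus and the x axis of tray_b, either way round below 0.3 rad) and (x of low_cup in the frame of tray_a between -0.012 and 0.012 m and y of low_cup in the frame of tray_a between -0.052 and -0.028 m and z of low_cup in the frame of tray_a between 0.0045 and 0.0115 m and angle between low_cup's own z axis and vertical below 0.12 rad) and (x of led_lamp in the frame of tray_a between -0.012 and 0.012 m and y of led_lamp in the frame of tray_a between 0.038 and 0.062 m and z of led_lamp in the frame of tray_a between 0.0045 and 0.0115 m and angle between led_lamp's own z axis and vertical below 0.12 rad and angle between the x axis of led_lamp and the x axis of tray_a, either way round below 0.3 rad))) and linear speed of each of tall_cup, low_cup, lotus, led_lamp below 0.02 m/s and angular speed of each of tall_cup, low_cup, lotus, led_lamp below 0.2 rad/s); the robot touches nothing.
It fails at once if a cup, the lotus ornament or the LED lamp is tipped by more than 0.6 rad (angle between any of tall_cup, low_cup, lotus, led_lamp's own z axis and vertical above 0.6 rad).
It fails at once if the shrine house is shifted by more than 20 mm or tipped by more than 0.3 rad (distance of shrine_house from where it was at the start of the episode above 0.02 m or angle between shrine_house's own z axis and vertical above 0.3 rad).
It fails at once if the figure stand is shifted by more than 20 mm or tipped by more than 0.3 rad (distance of figure_stand from where it was at the start of the episode above 0.02 m or angle between figure_stand's own z axis and vertical above 0.3 rad).
It fails at once if the incense pot is shifted by more than 20 mm or tipped by more than 0.3 rad (distance of incense_pot from where it was at the start of the episode above 0.02 m or angle between incense_pot's own z axis and vertical above 0.3 rad).
It fails at once if the vase is shifted by more than 20 mm or tipped by more than 0.3 rad (distance of vase from where it was at the start of the episode above 0.02 m or angle between vase's own z axis and vertical above 0.3 rad).
It also fails if it takes over 102 s, if anything falls off the work surface, if the arm or the gripper's body presses on something with over 40 N, if the wrist force passes 120 N, or if a joint passes its speed limit or range.

## Working session

There is one attempt and no reset: what is moved stays moved. The work goes in short steps, Python scripts to look and compute and a shell command to move; the robot and the scene stay as the last step left them, time stands still between calls to the robot, and variables do not carry over. Pictures are saved under pics/ and viewed, at most 14 in all, crops included, and the job is handed in when it is done.

```bash
mkdir -p pics; ls
cat > h.py <<'E'
import numpy as np, cv2
from bench import *
def save(n,tag):
    im,d=grab_frame(n); c=calibration(n); cv2.imwrite(f'pics/{tag}.png',im[:,:,::-1]); np.savez(f'pics/{tag}.npz',im=im,d=d,K=c['K'],r=c['rvec'],t=c['tvec'])
    return im,d,c
def cloud(d,K,r,t):
    R=cv2.Rodrigues(np.array(r,float))[0]; v,u=np.mgrid[:d.shape[0],:d.shape[1]]
    p=np.stack([(u-K[0][2])/K[0][0]*d,(v-K[1][2])/K[1][1]*d,d],-1)
    w=(p-np.array(t).ravel())@R; w[d<=0]=np.nan; return w
def load(tag):
    z=np.load(f'pics/{tag}.npz'); return z['im'],cloud(z['d'],z['K'],z['r'],z['t'])
E
python3 - <<'E'
from h import *
print(get_obs(), grip_point_offset)
for n in('top','scene'):
    im,d,c=save(n,n+'0'); print(n,c['K'],c['rvec'],c['tvec'],(d>0).mean())
E
```

```text
pics
{'clock': 0.0, 'joints': array([ 1.1179263 ,  0.47777619,  0.02234808,  1.55647018, -0.01152367,
        1.10930829, -0.08309373]), 'qvel': array([-0.00017392, -0.00095722,  0.00033354, -0.00014565, -0.00082652,
        0.00023747, -0.00014783]), 'tau': array([-5.01131726e-04, -5.96467924e+01,  1.60771888e+00, -2.81203365e+01,
        1.23841257e-02,  9.53905284e-03, -2.04097637e-05]), 'tcp_pos': array([ 0.2279188 , -0.63471419,  0.230334  ]), 'orientation': array([-3.09327051e+00, -5.38594451e-01,  6.76415423e-04]), 'contact_force': array([ 0.01633846, -0.68451447, -0.62941731]), 'moment': array([-0.00162137, -0.01170376,  0.02187369]), 'gripper_force': 0.0, 'grip_width': 0.08523664604032441} -0.0187
top [[419.86071929   0.         256.54613208]
 [  0.         419.86071929 189.80552782]
 [  0.           0.           1.        ]] [ 2.12584991 -2.08667421  0.23330241] [-0.01822518  0.5653935   1.23159095] 0.9957936604817709
scene [[473.84273074   0.         256.25773875]
 [  0.         473.84273074 182.99404447]
 [  0.           0.           1.        ]] [ 1.68210191  1.817335   -0.81648949] [ 0.03840465 -0.34445682  1.71284995] 0.9962870279947916
```

View pics/top0.png

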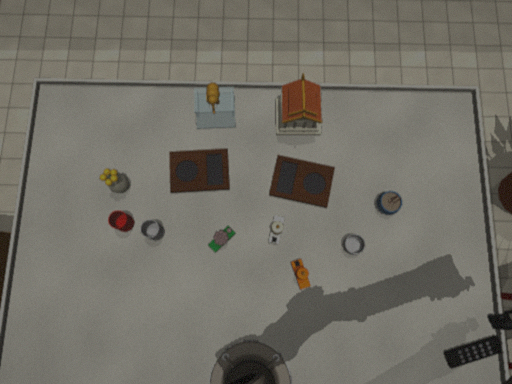

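View pics/scene0.png

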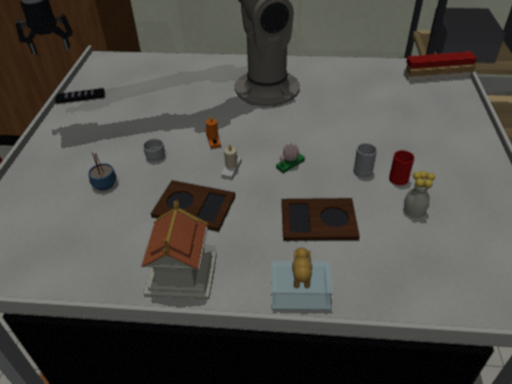

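Top view: the left tray (200,171) is tray_b, with its round recess on the left, in front of the figure stand (214,105). The right tray (302,181) is tray_a, in front of the shrine house (300,110).
Candidates in the top view:
- Tall cup: grey at (152,230), not the red one at (121,221).
- Low cup: (353,244).
- Lotus: (222,238).
- Lamp: white at (277,229), not the orange one at (302,273).
- Obstacles: pot (389,203) and vase (117,182).

```bash
cat > m.py <<'E'
from h import *
T,S=load('top0'),load('scene0')
P=np.concatenate([T[1].reshape(-1,3),S[1].reshape(-1,3)]); src=np.repeat([0,1],T[1].size//3)
C=np.concatenate([T[0].reshape(-1,3),S[0].reshape(-1,3)]).astype(int)
seeds=dict(tall=(152,230),red=(121,221),low=(353,244),lotus=(222,238),lamp=(277,229),orange=(302,273),pot=(389,203),vase=(117,182),trayb=(200,171),traya=(302,181),stand=(214,112),shrine=(300,110))
for n,(u,v) in seeds.items():
    s=T[1][v,u]; rad=.06 if 'tray' not in n and n not in('stand','shrine') else .13
    for k in(0,1):
        m=(src==k)&(np.hypot(P[:,0]-s[0],P[:,1]-s[1])<rad)&(P[:,2]>.006)
        q=P[m]
        if len(q)<5: print(n,k,'few');continue
        (c,w,a)=cv2.minAreaRect(q[:,:2].astype(np.float32))
        print(n,k,len(q),'seed',s.round(3),'zmax',np.percentile(q[:,2],98).round(3),'rect',np.round(c,3),np.round(w,3),round(a,1),'top c',q[q[:,2]>np.percentile(q[:,2],98)-.012].mean(0).round(3))
print('floor z',[np.nanmedian(X[1][...,2]) for X in(T,S)])
E
python3 m.py
```

```text
tall 0 396 seed [0.44  0.315 0.022] zmax 0.087 rect [0.45 0.31] [0.085 0.101] 5.1 top c [0.439 0.31  0.082]
tall 1 640 seed [0.44  0.315 0.022] zmax 0.085 rect [0.447 0.314] [0.07  0.077] 84.4 top c [0.44  0.308 0.08 ]
red 0 429 seed [0.467 0.415 0.018] zmax 0.086 rect [0.453 0.413] [0.075 0.108] 14.3 top c [0.464 0.407 0.083]
red 1 678 seed [0.467 0.415 0.018] zmax 0.086 rect [0.472 0.405] [0.057 0.077] 85.7 top c [0.466 0.405 0.08 ]
low 0 214 seed [ 0.41  -0.313  0.004] zmax 0.05 rect [ 0.398 -0.324] [0.08  0.091] 1.1 top c [ 0.409 -0.309  0.045]
low 1 419 seed [ 0.41  -0.313  0.004] zmax 0.048 rect [ 0.41  -0.306] [0.072 0.07 ] 81.8 top c [ 0.409 -0.31   0.043]
lotus 0 356 seed [0.415 0.093 0.068] zmax 0.07 rect [0.419 0.098] [0.093 0.088] 44.6 top c [0.419 0.099 0.063]
lotus 1 486 seed [0.415 0.093 0.068] zmax 0.069 rect [0.412 0.097] [0.066 0.105] 33.5 top c [0.424 0.098 0.064]
lamp 0 321 seed [ 0.444 -0.071  0.073] zmax 0.085 rect [ 0.45  -0.066] [0.085 0.099] 26.1 top c [ 0.452 -0.072  0.079]
lamp 1 433 seed [ 0.444 -0.071  0.073] zmax 0.083 rect [ 0.454 -0.077] [0.079 0.091] 
[... 1047 characters left out ...]
.3 top c [ 0.61  -0.155  0.015]
traya 1 2325 seed [ 0.608 -0.153  0.015] zmax 0.02 rect [ 0.583 -0.144] [0.212 0.2  ] 78.2 top c [ 0.605 -0.149  0.015]
stand 0 1660 seed [0.813 0.132 0.076] zmax 0.121 rect [0.815 0.135] [0.208 0.259] 70.7 top c [0.861 0.136 0.117]
stand 1 3348 seed [0.813 0.132 0.076] zmax 0.121 rect [0.813 0.128] [0.198 0.259] 87.6 top c [0.869 0.136 0.117]
shrine 0 2610 seed [ 0.787 -0.132  0.166] zmax 0.17 rect [ 0.78  -0.137] [0.23  0.247] 83.9 top c [ 0.832 -0.14   0.165]
shrine 1 5336 seed [ 0.787 -0.132  0.166] zmax 0.171 rect [ 0.799 -0.11 ] [0.194 0.26 ] 61.1 top c [ 0.835 -0.141  0.167]
floor z [np.float64(-0.0009223827350465963), np.float64(0.0006144367334580607)]
```

Run:
```python
from h import *
im=cv2.imread('pics/top0.png')[140:300,90:420]; im2=cv2.resize(im,None,fx=2.4,fy=2.4,interpolation=cv2.INTER_CUBIC); cv2.imwrite('pics/crop1.png',im2)
```

```text
(no output)
```

View pics/crop1.png

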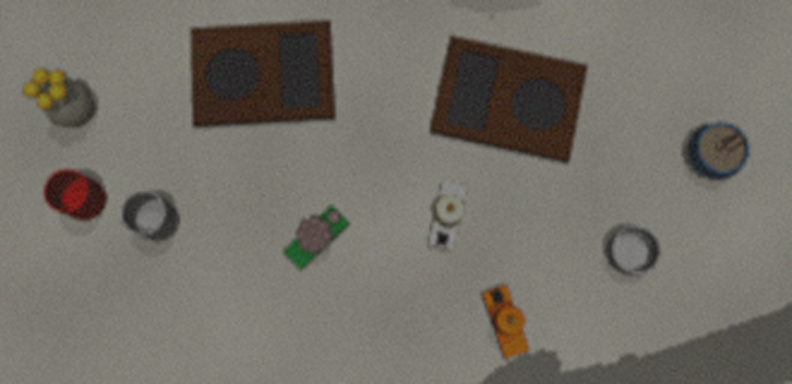

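```bash
cat >> h.py <<'E'
def onplane(uv,K,r,t,z):
    R=cv2.Rodrigues(np.array(r,float))[0]; t=np.array(t).ravel()
    uv=np.asarray(uv,float).reshape(-1,2)
    d=np.c_[(uv[:,0]-K[0][2])/K[0][0],(uv[:,1]-K[1][2])/K[1][1],np.ones(len(uv))]@R
    o=-R.T@t; return (o+d*((z-o[2])/d[:,2])[:,None])[:,:2]
E
cat > m2.py <<'E'
from h import *
from scipy.optimize import least_squares
for tag in('top0','scene0'):
    z=np.load(f'pics/{tag}.npz'); im=z['im']; K,r,t=z['K'],z['r'],z['t']; W=cloud(z['d'],K,r,t)
    hsv=cv2.cvtColor(im,cv2.COLOR_RGB2HSV).astype(int); H,Sx,V=hsv[...,0],hsv[...,1],hsv[...,2]
    near=lambda x,y,rr:np.hypot(W[...,0]-x,W[...,1]-y)<rr
    def comp(m):
        n,l,st,_=cv2.connectedComponentsWithStats(m.astype(np.uint8)); k=1+np.argmax(st[1:,4]); return l==k
    def rect(m,zz):
        v,u=np.nonzero(m); q=onplane(np.c_[u,v],K,r,t,zz).astype(np.float32); return cv2.minAreaRect(q),q.mean(0)
    for n,x,y in(('trayb',.634,.18),('traya',.608,-.152)):
        nb=near(x,y,.13)&(W[...,2]<.035)
        br=comp(nb&(V<100)&(W[...,2]>-.01)); 
        (c,w,a),_=rect(br,.016); print(tag,n,np.round(c,4),np.round(w,3),round(a,1))
        ins=cv2.erode(cv2.morphologyEx(br.astype(np.uint8),cv2.MORPH_CLOSE,np.ones((5,5))),np.ones((5,5)))>0
        dk=ins&(Sx<90)
        k,l,st,_=cv2.connectedComponentsWithStats(cv2.morphologyEx(dk.astype(np.uint8),cv2.MORPH_OPEN,np.ones((3,3))))
        for i in range(1,k):
            if st[i,4]>60:
                (c,w,a),mn=rect(l==i,.008); print('   recess',np.round(c,4),mn.round(4),np.round(w,3),round(a,1))
    g=comp(near(.419,.099,.07)&(H>40)&(H<80)&(Sx>120)); (c,w,a),_=rect(g,.016); print(tag,'lotus',np.round(c,4),np.round(w,3),round(a,1))
    q=W[near(.452,-.072,.06)&(W[...,2]>.008)&(W[...,2]<.026)]
    (c,w,a)=cv2.minAreaRect(q[:,:2].astype(np.float32)); ev,U=np.linalg.eigh(np.cov(q[:,:2].T)); print(tag,'lamp',np.round(c,4),np.round(w,3),round(a,1),'pca',U[:,1].round(3))
    for n,x,y,h,R in(('tall',.44,.309,.084,.027),('low',.409,-.31,.046,.03)):
        q=W[near(x,y,.045)&(W[...,2]>h-.01)&(W[...,2]<h+.008)]
        f=least_squares(lambda p:np.hypot(q[:,0]-p[0],q[:,1]-p[1])-R,[x,y],loss='soft_l1',f_scale=.002); print(tag,n,f.x.round(4),q[:,2].max().round(3))
E
python3 m2.py
```

```text
top0 trayb [0.6366 0.1793] [0.142 0.192] 4.8
   recess [0.6449 0.131 ] [0.6443 0.131 ] [0.103 0.051] 5.0
   recess [0.6362 0.2207] [0.6371 0.2211] [0.068 0.068] 2.8
top0 traya [ 0.6084 -0.1512] [0.191 0.142] 78.3
   recess [ 0.6213 -0.1031] [ 0.6206 -0.1029] [0.051 0.105] 78.2
   recess [ 0.6039 -0.1911] [ 0.6037 -0.1918] [0.066 0.068] 1.1
top0 lotus [0.3973 0.1203] [0.029 0.022] 46.9
top0 lamp [ 0.4527 -0.0712] [0.034 0.089] 78.0 pca [-0.977  0.213]
top0 tall [0.439  0.3085] 0.09
top0 low [ 0.4083 -0.3083] 0.053
scene0 trayb [0.6476 0.1785] [0.153 0.192] 4.6
   recess [0.6399 0.1282] [0.6413 0.1286] [0.096 0.049] 4.1
   recess [0.6331 0.2188] [0.6338 0.2188] [0.067 0.065] 89.2
scene0 traya [ 0.6184 -0.1521] [0.2   0.152] 77.9
   recess [ 0.5937 -0.1957] [ 0.5933 -0.1934] [0.054 0.069] 3.8
   recess [ 0.6173 -0.1066] [ 0.6156 -0.1051] [0.048 0.1  ] 78.0
scene0 lotus [0.4294 0.0985] [0.036 0.089] 44.0
scene0 lamp [ 0.4543 -0.0719] [0.034 0.092] 78.0 pca [-0.912  0.41 ]
scene0 tall [0.4398 0.3076] 0.088
scene0 low [ 0.4086 -0.31  ] 0.05
```

Both cameras agree to a few mm. Lotus is at (0.423, 0.098) with its axis at -46°, and the lamp at (0.453, -0.072) with its axis at -12°. I'll start with the lotus: go above it, then look with the wrist camera.

```bash
python3 -m pendant '{"translation":[[2,3,0],[4,6,0],[6,9,0],[8,12,0],[10,15,0],[10,17,0],[10,18,0]],"delta_rot":[[0,0,2],[0,0,4],[0,0,6],[0,0,8],[0,0,10],[0,0,11.5],[0,0,11.5]]}' 1 && python3 -m pendant '{"translation":[[0,2,0],[-0.5,4,0],[-1,6,-0.5],[-1.5,8,-1],[-2.3,10,-1.2],[-2.3,11.3,-1.2],[-2.3,11.3,-1.2]],"delta_rot":[[0,0,2],[0,0,4],[0,0,6],[0,0,8],[0,0,10],[0,0,11.35],[0,0,11.35]]}'
python3 - <<'E'
from h import *
print(get_obs()['orientation'],get_obs()['joints'])
im,d,c=save('wrist','w1'); print(c)
E
```

```text
clock: 0.98
tcp_pos: [0.4505, -0.2581, 0.2311]
orientation: [-2.453, -1.963, -0.0]
contact_force: [0.7, 0.3, 0.6]
grip_width: 0.085
gripper_force: 0.0
clock: 1.85
tcp_pos: [0.3921, 0.0245, 0.2014]
orientation: [1.22, 2.895, 0.0]
contact_force: [-0.8, -0.7, 0.3]
grip_width: 0.0855
gripper_force: 0.0
[1.21988170e+00 2.89486501e+00 4.91855096e-04] [ 0.46753011  0.09393467 -0.71042692  2.17837833  0.07843426  0.89307228
  0.48323667]
{'K': array([[297.31863964,   0.        , 263.16626362],
       [  0.        , 297.31863964, 193.69564713],
       [  0.        ,   0.        ,   1.        ]]), 'rvec': array([-2.66171469, -1.07772578, -0.1554533 ]), 'tvec': array([-0.29620661, -0.27488526,  0.27749718])}
```

View pics/w1.png

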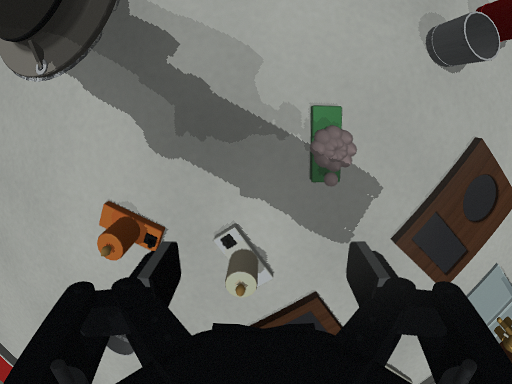

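The wrist view shows the lotus at (330,145), the white lamp at (240,260), the orange one at (125,235) and the tall cup at (463,40). I'll settle above the lotus and measure it with the wrist camera.

```bash
cat >> h.py <<'E'
def fray(uv,K):
    x=(uv[...,0]-K[0][2])/K[0][0]; y=(uv[...,1]-K[1][2])/K[1][1]; th=np.hypot(x,y)+1e-9
    s=np.tan(th)/th; return np.stack([x*s,y*s,np.ones_like(x)],-1)
def fcloud(d,K,r,t):
    R=cv2.Rodrigues(np.array(r,float))[0]; v,u=np.mgrid[:d.shape[0],:d.shape[1]]
    w=(fray(np.stack([u,v],-1).astype(float),K)*d[...,None]-np.array(t).ravel())@R; w[d<=0]=np.nan; return w
def fplane(uv,K,r,t,z):
    R=cv2.Rodrigues(np.array(r,float))[0]; o=-R.T@np.array(t).ravel(); d=fray(np.asarray(uv,float),K)@R
    return (o+d*((z-o[2])/d[:,2])[:,None])[:,:2]
def wl(tag):
    z=np.load(f'pics/{tag}.npz'); return z['im'],fcloud(z['d'],z['K'],z['r'],z['t']),z['K'],z['r'],z['t']
def base(W,x,y,lo=.010,hi=.022,rr=.06):
    q=W[(np.hypot(W[...,0]-x,W[...,1]-y)<rr)&(W[...,2]>lo)&(W[...,2]<hi)]
    c,w,a=cv2.minAreaRect(q[:,:2].astype(np.float32)); return np.round(c,4),np.round(w,3),round(a,1),len(q)
E
python3 -m pendant '{"translation":[[0,0,0],[0,0,0],[0,0,0]],"delta_rot":[[0,0,0],[0,0,0],[0,0,0]]}'
python3 - <<'E'
from h import *
im,W,K,r,t=wl('w1')
print('lotus',base(W,.423,.098),'lamp',base(W,.453,-.072),'orange',base(W,.317,-.145), 'floor',np.nanmedian(W[...,2]))
for n,x,y in(('lotus',.423,.098),('lamp',.453,-.072)):
    for lo,hi in((.034,.056),(.056,.075)):
        q=W[(np.hypot(W[...,0]-x,W[...,1]-y)<.03)&(W[...,2]>lo)&(W[...,2]<hi)]; print(n,lo,q[:,:2].min(0).round(3),q[:,:2].max(0).round(3),len(q))
print(get_obs()['orientation'])
E
```

```text
clock: 2.28
tcp_pos: [0.3924, 0.0217, 0.2012]
orientation: [-1.23, -2.891, 0.0]
contact_force: [-0.2, 1.1, 1.4]
grip_width: 0.0855
gripper_force: 0.0
lotus (array([0.4194, 0.0951]), array([0.035, 0.087]), 45.4, 1011) lamp (array([ 0.451 , -0.0752]), array([0.035, 0.089]), 78.6, 946) orange (array([ 0.3159, -0.1499]), array([0.089, 0.035]), 19.2, 987) floor 0.0005130069526709236
lotus 0.034 [0.396 0.071] [0.445 0.118] 273
lotus 0.056 [0.397 0.072] [0.441 0.117] 1335
lamp 0.034 [ 0.433 -0.086] [ 0.462 -0.058] 282
lamp 0.056 [ 0.433 -0.094] [ 0.468 -0.058] 783
[-1.22974778e+00 -2.89069649e+00  1.22031350e-04]
```

```bash
python3 -m pendant '{"translation":[[0.5,1.5,0],[1.1,3,-0.5],[1.1,3,-2],[1.1,3,-3.5],[1.1,3,-4.5],[1.1,3,-4.5],[1.1,3,-4.5],[1.1,3,-4.5]],"delta_rot":[[0,0,0.3],[0,0,0.3],[0,0,0.3],[0,0,0.3],[0,0,0.3],[0,0,0.3],[0,0,0.3],[0,0,0.3]]}'; python3 -c "
from h import *
print(get_obs()['orientation'],get_obs()['joints'])
save('wrist','w2')"
```

```text
clock: 3.28
tcp_pos: [0.4209, 0.0975, 0.0899]
orientation: [1.189, 2.906, 0.002]
contact_force: [-0.3, -0.3, 0.0]
grip_width: 0.0853
gripper_force: 0.0
[1.18937113e+00 2.90555692e+00 1.74726375e-03] [ 0.21638627  0.37162653 -0.6827802   2.20366683  0.37561821  0.67703075
  0.06398613]
```

View pics/w2.png

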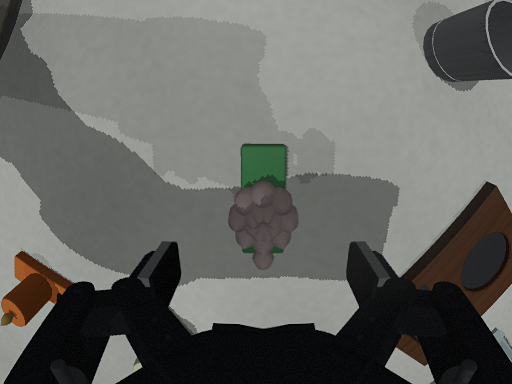

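The bloom (264,215) is centred between the fingers (172 and 358), so I descend and grip.

```bash
python3 -m pendant '{"translation":[[0,0,-1],[0,0,-2],[0,0,-2.65],[0,0,-2.65],[0,0,-2.65]],"delta_rot":[[0,0,0],[0,0,0],[0,0,0],[0,0,0],[0,0,0]]}' && python3 -m pendant '{"translation":[[0,0,0],[0,0,0],[0,0,0],[0,0,0],[0,0,0],[0,0,0],[0,0,0],[0,0,0]],"delta_rot":[[0,0,0],[0,0,0],[0,0,0],[0,0,0],[0,0,0],[0,0,0],[0,0,0],[0,0,0]]}' 0 40
```

```text
clock: 3.95
tcp_pos: [0.4206, 0.0976, 0.0234]
orientation: [1.189, 2.907, 0.001]
contact_force: [0.6, -0.2, -0.0]
grip_width: 0.0853
gripper_force: 0.0
clock: 4.95
tcp_pos: [0.4204, 0.0975, 0.0232]
orientation: [1.189, 2.907, 0.0]
contact_force: [-0.9, -0.8, 7.4]
grip_width: 0.0458
gripper_force: 39.7
```

```bash
python3 -m pendant '{"translation":[[0,0,1],[0,0,3],[1,0,5],[2,0,7],[3,-0.5,7],[4,-1,7],[5,-1.5,7],[6,-2,7],[7,-3,7],[8,-4,7],[8,-4,7],[8,-4,7]],"delta_rot":[[0,0,0],[0,0,0],[0,0,1],[0,0,2],[0,0,3],[0,0,4],[0,0,5],[0,0,6],[0,0,6.5],[0,0,6.5],[0,0,6.5],[0,0,6.5]]}'; python3 -c "
from h import *
o=get_obs();print(o['orientation'],o['joints'],o['gripper_force'],o['grip_width'])
save('wrist','w3')"
```

```text
clock: 6.45
tcp_pos: [0.6192, -0.002, 0.1972]
orientation: [-0.327, -3.123, -0.001]
contact_force: [0.1, 0.8, -1.0]
grip_width: 0.0458
gripper_force: 41.4
[-3.27413128e-01 -3.12326994e+00 -7.40535042e-04] [ 0.46110496  0.53197016 -0.77080574  1.68875834  0.40888734  1.09048628
  0.92812526] 41.39666625356767 0.04575009552240617
```

View pics/w3.png

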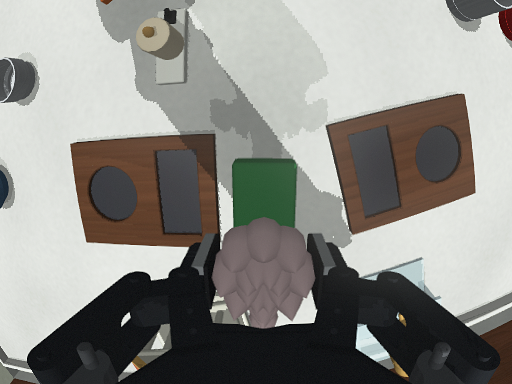

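The wrist picture shows both trays whole: tray_a with round recess (113,193) and oblong (180,192), tray_b with oblong (374,170) and round (438,153). I'll fit both from this view.

```bash
cat > tray.py <<'E'
from h import *
import sys
im,W,K,r,t=wl(sys.argv[1])
hsv=cv2.cvtColor(im,cv2.COLOR_RGB2HSV).astype(int)
for n,x,y in(('trayb',.638,.18),('traya',.610,-.152)):
    nb=(np.hypot(W[...,0]-x,W[...,1]-y)<.125)
    top=nb&(hsv[...,1]>90)&(W[...,2]>.011)&(W[...,2]<.024); q=W[top]; 
    c,w,a=cv2.minAreaRect(np.float32(np.clip(q[:,:2],-2,2))); print(n,'top z',np.median(q[:,2]).round(4),np.round(c,4),np.round(w,3),round(a,1))
    dk=(nb&(hsv[...,1]<80)&(hsv[...,2]<110)&(W[...,2]<.014)).astype(np.uint8)
    k,l,st,_=cv2.connectedComponentsWithStats(cv2.morphologyEx(dk,cv2.MORPH_OPEN,np.ones((5,5))))
    for i in range(1,k):
        if st[i,4]>400:
            v,u=np.nonzero(l==i); zz=np.nanmedian(W[l==i][:,2]); p=fplane(np.c_[u,v],K,r,t,.008); c,w,a=cv2.minAreaRect(np.float32(p)); print('   rec z',zz.round(4),np.round(c,4),p.mean(0).round(4),np.round(w,3),round(a,1))
print('lamp',base(W,.452,-.073))
E
python3 tray.py w3
```

```text
trayb top z 0.0162 [0.6396 0.1777] [0.136 0.19 ] 4.6
   rec z 0.0088 [0.6456 0.1298] [0.6432 0.129 ] [0.106 0.051] 4.7
   rec z 0.0089 [0.6378 0.2221] [0.6375 0.2203] [0.071 0.071] 84.2
traya top z 0.0162 [ 0.6111 -0.1547] [0.19  0.136] 78.5
   rec z 0.0089 [ 0.6216 -0.1072] [ 0.6197 -0.1062] [0.05  0.104] 78.7
   rec z 0.0089 [ 0.6039 -0.1961] [ 0.6037 -0.1951] [0.068 0.07 ] 70.4
lamp (array([ 0.4526, -0.0734]), array([0.035, 0.089]), 76.5, 1266)
```

```bash
python3 -m pendant '{"translation":[[0,-1.5,0],[0.1,-3,0],[0.1,-4.15,-1],[0.1,-4.15,-3],[0.1,-4.15,-4.5],[0.1,-4.15,-5.5],[0.1,-4.15,-6],[0.1,-4.15,-6.3],[0.1,-4.15,-6.6],[0.1,-4.15,-6.6]],"delta_rot":[[0,0,0.1],[0,0,0.1],[0,0,0.1],[0,0,0.1],[0,0,0.1],[0,0,0.1],[0,0,0.1],[0,0,0.1],[0,0,0.1],[0,0,0.1]]}'
```

```text
clock: 7.75
tcp_pos: [0.6225, -0.1064, 0.0327]
orientation: [0.315, 3.126, -0.0]
contact_force: [-0.5, 0.5, -1.3]
grip_width: 0.0454
gripper_force: 41.4
```

```bash
python3 -m pendant '{"translation":[[0,0,-0.05],[0,0,-0.05],[0,0,-0.05],[0,0,-0.05],[0,0,1],[0,0,3],[0,0,5],[0,0,5]],"delta_rot":[[0,0,0],[0,0,0],[0,0,0],[0,0,0],[0,0,0],[0,0,0],[0,0,0],[0,0,0]]}' 1 && python3 -m pendant '{"translation":[[-1,0.3,0],[-3,0.6,0],[-5,1.3,0],[-6.8,1.3,0],[-6.8,1.3,0],[-6.8,1.3,0],[-6.8,1.3,0]],"delta_rot":[[0,0,0],[0,0,0],[0,0,-0.2],[0,0,-0.2],[0,0,-0.2],[0,0,-0.2],[0,0,-0.2]]}' && python3 -c "
from h import *
o=get_obs();print(o['orientation'],o['joints'])
save('wrist','w4')
im,W,*_=wl('w4'); print('lamp',base(W,.452,-.073), base(W,.452,-.073,.03,.07,.03))"
```

```text
clock: 8.75
tcp_pos: [0.6253, -0.106, 0.1622]
orientation: [0.314, 3.118, -0.0]
contact_force: [0.2, -0.4, 0.0]
grip_width: 0.0853
gripper_force: 0.0
clock: 9.62
tcp_pos: [0.4536, -0.0738, 0.1576]
orientation: [0.342, 3.122, 0.002]
contact_force: [0.1, -1.0, -0.8]
grip_width: 0.0854
gripper_force: 0.0
[3.42088745e-01 3.12212472e+00 1.56287384e-03] [ 0.74921505  0.32685567 -0.83880447  2.08413343  0.31961101  0.85945881
  1.07748478]
lamp (array([ 0.4516, -0.0738]), array([0.034, 0.087]), 77.8, 1273) (array([ 0.4472, -0.0726]), array([0.035, 0.027]), 76.9, 385)
```

View pics/w4.png

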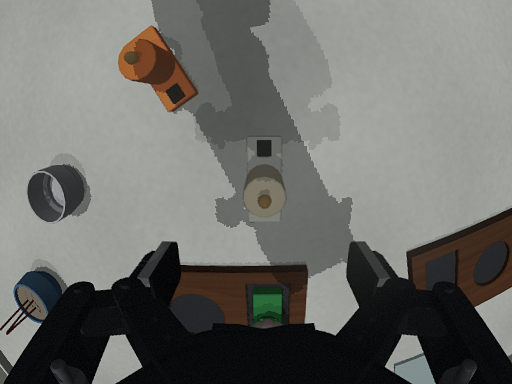

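The lamp is centred under the fingers at (264,200) and the lotus base is in the oblong recess at (268,303). I go down and grip.

```bash
python3 -m pendant '{"translation":[[-0.05,0,-1.5],[-0.05,0,-3],[-0.05,0,-4],[-0.05,0,-5],[-0.05,0,-5],[-0.05,0,-5]],"delta_rot":[[0,0,0],[0,0,0],[0,0,0],[0,0,0],[0,0,0],[0,0,0]]}' && python3 -m pendant '{"translation":[[0,0,0],[0,0,0],[0,0,0],[0,0,0],[0,0,0],[0,0,0],[0,0,0],[0,0,0],[0,0,0]],"delta_rot":[[0,0,0],[0,0,0],[0,0,0],[0,0,0],[0,0,0],[0,0,0],[0,0,0],[0,0,0],[0,0,0]]}' 0 40
```

```text
clock: 10.42
tcp_pos: [0.452, -0.0736, 0.0331]
orientation: [0.341, 3.122, 0.001]
contact_force: [-0.5, -0.7, 0.1]
grip_width: 0.0853
gripper_force: 0.0
clock: 11.55
tcp_pos: [0.4515, -0.0739, 0.0331]
orientation: [0.342, 3.122, -0.001]
contact_force: [-0.1, -0.0, 6.2]
grip_width: 0.0352
gripper_force: 39.0
```

```bash
python3 -m pendant '{"translation":[[0,0,1],[0,0,3],[1,1,4],[2,2.5,4],[3.5,4,4],[5,5.5,4],[6.5,7,4],[7.7,8.1,4],[7.7,8.1,4],[7.7,8.1,4],[7.7,8.1,4]],"delta_rot":[[0,0,0],[0,0,0],[0,0,0.5],[0,0,1],[0,0,2],[0,0,3],[0,0,3.4],[0,0,3.4],[0,0,3.4],[0,0,3.4],[0,0,3.4]]}' && python3 -c "
from h import *
save('wrist','w5')" && python3 tray.py w5
```

```text
clock: 12.92
tcp_pos: [0.643, 0.1269, 0.1323]
orientation: [0.121, -3.138, 0.002]
contact_force: [-0.3, -0.0, -1.4]
grip_width: 0.0349
gripper_force: 40.1
trayb top z 0.0162 [0.6401 0.1776] [0.136 0.189] 4.4
   rec z 0.0088 [0.6035 0.1242] [0.6033 0.1239] [0.02  0.051] 4.5
   rec z 0.0088 [0.6379 0.2195] [0.6372 0.2179] [0.07  0.071] 7.8
traya top z 0.0162 [ 0.6156 -0.1338] [0.15  0.137] 78.5
   rec z 0.0088 [ 0.5949 -0.184 ] [ 0.5938 -0.1865] [0.033 0.05 ] 85.7
lamp (array([0., 0.]), array([0., 0.]), 0.0, 0)
```

```bash
python3 -m pendant '{"translation":[[0.04,0.04,-1],[0.04,0.04,-2],[0.04,0.04,-2.8],[0.04,0.04,-3.2],[0.04,0.04,-3.6],[0.04,0.04,-3.62],[0.04,0.04,-3.62]],"delta_rot":[[0,0,0],[0,0,0],[0,0,0],[0,0,0],[0,0,0],[0,0,0],[0,0,0]]}'
```

```text
clock: 13.85
tcp_pos: [0.645, 0.1297, 0.0425]
orientation: [-0.123, 3.138, 0.0]
contact_force: [-0.5, -0.3, 0.4]
grip_width: 0.0351
gripper_force: 39.9
```

```bash
python3 -m pendant '{"translation":[[0,0,-0.05],[0,0,-0.05],[0,0,-0.05],[0,0,-0.05],[0,0,1],[0,0,3],[0,0,5],[0,0,6],[0,0,6]],"delta_rot":[[0,0,0],[0,0,0],[0,0,0],[0,0,0],[0,0,0],[0,0,0],[0,0,0],[0,0,0],[0,0,0]]}' 1 && python3 -m pendant '{"translation":[[-1,0.5,0],[-2,1.5,0],[-3,2.5,0],[-4,3.5,0],[-5,4.5,0],[-6,5.5,0],[-7,6,0],[-8,7,0],[-8.2,7.1,0],[-8.2,7.1,0],[-8.2,7.1,0],[-8.2,7.1,0]],"delta_rot":[[0,0,-2],[0,0,-4],[0,0,-6],[0,0,-8],[0,0,-10],[0,0,-12],[0,0,-14],[0,0,-16],[0,0,-18],[0,0,-20],[0,0,-21.3],[0,0,-21.3]]}' && python3 -c "
from h import *
o=get_obs();print(o['orientation'],o['joints'])
im,d,c=save('wrist','w6'); print('cam',-cv2.Rodrigues(c['rvec'])[0].T@c['tvec'])
im,W,*_=wl('w6'); print('tall',base(W,.44,.308,.076,.09,.05),'red',base(W,.466,.406,.076,.09,.05))"
```

```text
clock: 14.98
tcp_pos: [0.6458, 0.1303, 0.1945]
orientation: [-0.123, 3.135, 0.001]
contact_force: [0.0, -0.9, 0.1]
grip_width: 0.0857
gripper_force: 0.0
clock: 16.48
tcp_pos: [0.4391, 0.3065, 0.1908]
orientation: [2.44, 1.978, -0.003]
contact_force: [0.2, -0.0, -0.0]
grip_width: 0.0853
gripper_force: 0.0
[ 2.44007405  1.97843364 -0.00327837] [-0.27637771  0.34641993 -0.54810405  1.90007876  0.21826641  0.95613433
 -1.13343189]
cam [0.45348279 0.37571494 0.33351027]
tall (array([0.4396, 0.3071]), array([0.056, 0.055]), 78.5, 788) red (array([0.4642, 0.4042]), array([0.055, 0.055]), 78.9, 744)
```

View pics/w6.png

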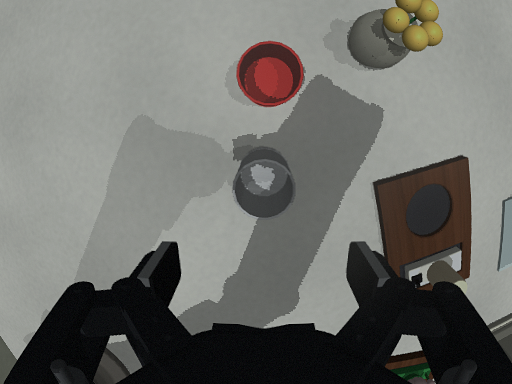

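The grey tall cup is centred at (264,185) and the red one stays clear at (270,75). The lamp sits in tray_b's oblong recess. Grip the cup.

```bash
python3 -m pendant '{"translation":[[0,0,-2],[0,0,-4],[0,0,-5],[0,0,-6],[0,0,-6.2],[0,0,-6.2],[0,0,-6.2]],"delta_rot":[[0,0,0],[0,0,0],[0,0,0],[0,0,0],[0,0,0],[0,0,0],[0,0,0]]}' && python3 -m pendant '{"translation":[[0,0,0],[0,0,0],[0,0,0],[0,0,0],[0,0,0],[0,0,0],[0,0,0]],"delta_rot":[[0,0,0],[0,0,0],[0,0,0],[0,0,0],[0,0,0],[0,0,0],[0,0,0]]}' 0 40; python3 -c "
from h import *
print(get_obs()['orientation'])"
```

```text
clock: 17.4
tcp_pos: [0.4403, 0.3076, 0.038]
orientation: [2.441, 1.978, 0.003]
contact_force: [-0.3, -0.7, 0.4]
grip_width: 0.0853
gripper_force: 0.0
clock: 18.27
tcp_pos: [0.44, 0.3074, 0.0379]
orientation: [2.441, 1.977, 0.002]
contact_force: [-1.4, -0.5, 6.2]
grip_width: 0.0552
gripper_force: 41.6
[2.44112571e+00 1.97684307e+00 1.65898280e-03]
```

```bash
python3 -m pendant '{"translation":[[0,0,1.5],[0,0,3.5],[0,-1,5.5],[0.5,-3,5.5],[1,-5,5.5],[1.7,-7,5.5],[2.5,-9,5.5],[3.3,-11,5.5],[4.1,-13,5.5],[5,-15,5.5],[5.8,-17,5.5],[6.3,-18.5,5.5]],"delta_rot":[[0,0,0],[0,0,0],[0,0,0],[0,0,0],[0,0,0],[0,0,0],[0,0,0],[0,0,0],[0,0,0],[0,0,0],[0,0,0],[0,0,0]]}' && python3 -m pendant '{"translation":[[0.2,-1.6,0],[0.2,-1.6,0],[0.2,-1.6,0],[0.2,-1.6,0]],"delta_rot":[[0,0,0],[0,0,0],[0,0,0],[0,0,0]]}' && python3 -c "
from h import *
print(get_obs()['orientation'])
save('wrist','w7')" && python3 tray.py w7
```

```text
clock: 19.77
tcp_pos: [0.5975, -0.1582, 0.1745]
orientation: [2.443, 1.975, -0.0]
contact_force: [-0.2, 0.6, -0.9]
grip_width: 0.0544
gripper_force: 42.9
clock: 20.27
tcp_pos: [0.6022, -0.1936, 0.1747]
orientation: [-2.439, -1.98, -0.001]
contact_force: [0.2, -0.0, -1.6]
grip_width: 0.0553
gripper_force: 42.9
[-2.43879831e+00 -1.97953056e+00 -6.88363757e-04]
trayb top z nan [0. 0.] [0. 0.] 0.0
traya top z 0.0161 [ 0.611  -0.1551] [0.189 0.135] 78.5
   rec z 0.0087 [ 0.5874 -0.0991] [ 0.5822 -0.0996] [0.051 0.037] 79.9
   rec z 0.0086 [ 0.6053 -0.1843] [ 0.6054 -0.1844] [0.047 0.071] 77.1
lamp (array([0., 0.]), array([0., 0.]), 0.0, 0)
  return _methods._mean(a, axis=axis, dtype=dtype,
  ret = ret.dtype.type(ret / rcount)
```

View pics/w7.png

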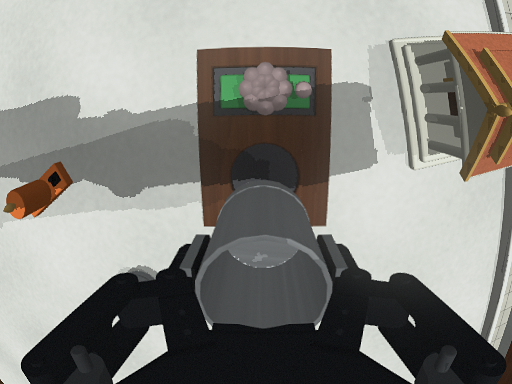

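The lotus is seated in its recess (265,90), and the cup is lined up over the round recess (264,170). Lower it.

```bash
python3 -m pendant '{"translation":[[0.04,-0.04,-1.5],[0.04,-0.04,-3],[0.04,-0.04,-4],[0.04,-0.04,-4.6],[0.04,-0.04,-5],[0.04,-0.04,-5.12],[0.04,-0.04,-5.12]],"delta_rot":[[0,0,0],[0,0,0],[0,0,0],[0,0,0],[0,0,0],[0,0,0],[0,0,0]]}'
```

```text
clock: 21.2
tcp_pos: [0.6036, -0.1964, 0.0472]
orientation: [2.441, 1.977, 0.001]
contact_force: [-0.2, 0.5, -0.1]
grip_width: 0.0555
gripper_force: 43.0
```

```bash
python3 -m pendant '{"translation":[[0,0,-0.02],[0,0,-0.02],[0,0,-0.02],[0,0,-0.02],[0,0,1],[0,0,3],[0,0,5],[0,0,6],[0,0,6]],"delta_rot":[[0,0,0],[0,0,0],[0,0,0],[0,0,0],[0,0,0],[0,0,0],[0,0,0],[0,0,0],[0,0,0]]}' 1 && python3 -m pendant '{"translation":[[-1,-0.5,0],[-3,-1.5,0],[-5,-2.5,0],[-6.5,-3.5,-0.5],[-7.8,-4.5,-1.5],[-7.8,-4.5,-2],[-7.8,-4.5,-2],[-7.8,-4.5,-2]],"delta_rot":[[0,0,0.5],[0,0,1.5],[0,0,2.5],[0,0,3.3],[0,0,3.3],[0,0,3.3],[0,0,3.3],[0,0,3.3]]}' && python3 -c "
from h import *
o=get_obs();print(o['orientation'],o['joints'])
im,d,c=save('wrist','w8')
im,W,*_=wl('w8'); print('low',base(W,.4085,-.3095,.038,.052,.05))"
```

```text
clock: 22.32
tcp_pos: [0.6046, -0.1966, 0.199]
orientation: [2.438, 1.975, 0.004]
contact_force: [-1.2, 0.1, -0.3]
grip_width: 0.0853
gripper_force: 0.0
clock: 23.32
tcp_pos: [0.4096, -0.3079, 0.1467]
orientation: [2.13, 2.309, 0.001]
contact_force: [0.1, -0.7, -0.4]
grip_width: 0.0854
gripper_force: 0.0
[2.12963342e+00 2.30912603e+00 1.44468842e-03] [ 0.83729901  0.34226432 -0.37635329  2.00142399  0.16738058  0.82663806
  0.44787749]
low (array([ 0.4084, -0.3118]), array([0.061, 0.061]), 4.7, 927)
```

View pics/w8.png

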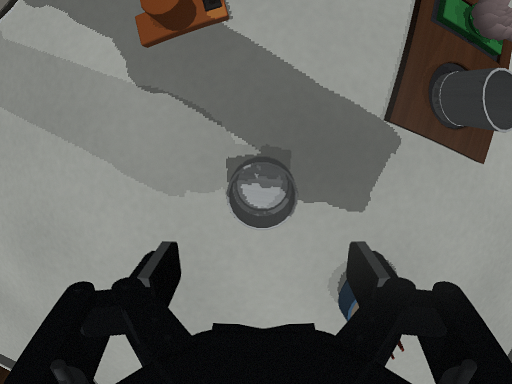

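The low cup is centred at (263,192), the tall cup stands upright in tray_a (475,100), and the pot is well clear. Grip the low cup.

```bash
python3 -m pendant '{"translation":[[-0.04,-0.1,-1.5],[-0.04,-0.1,-3],[-0.04,-0.1,-4],[-0.04,-0.1,-5],[-0.04,-0.1,-5.4],[-0.04,-0.1,-5.4],[-0.04,-0.1,-5.4]],"delta_rot":[[0,0,0],[0,0,0],[0,0,0],[0,0,0],[0,0,0],[0,0,0],[0,0,0]]}' && python3 -m pendant '{"translation":[[0,0,0],[0,0,0],[0,0,0],[0,0,0],[0,0,0],[0,0,0],[0,0,0]],"delta_rot":[[0,0,0],[0,0,0],[0,0,0],[0,0,0],[0,0,0],[0,0,0],[0,0,0]]}' 0 40; python3 -c "
from h import *
print(get_obs()['orientation'])"
```

```text
clock: 24.25
tcp_pos: [0.408, -0.3117, 0.0125]
orientation: [2.131, 2.306, 0.0]
contact_force: [-0.2, -0.5, 0.6]
grip_width: 0.0855
gripper_force: 0.0
clock: 25.12
tcp_pos: [0.4078, -0.3118, 0.0128]
orientation: [2.131, 2.306, -0.0]
contact_force: [-1.5, 0.4, 8.6]
grip_width: 0.0615
gripper_force: 42.2
[ 2.13110908e+00  2.30586650e+00 -1.03364901e-04]
```

```bash
python3 -m pendant '{"translation":[[0,0,1.5],[0,0.5,3.5],[0.5,2,5.5],[1,4,6],[1.5,6,6],[2,8,6],[3,10,6],[4,12,6],[5,14,6],[6,16,6],[7,17.5,6],[8,19,6]],"delta_rot":[[0,0,0],[0,0,0],[0,0,0],[0,0,0],[0,0,0],[0,0,0],[0,0,0],[0,0,0],[0,0,0],[0,0,0],[0,0,0],[0,0,0]]}' && python3 -m pendant '{"translation":[[1.1,2.1,0],[1.1,2.1,0],[1.1,2.1,0],[1.1,2.1,0]],"delta_rot":[[0,0,0],[0,0,0],[0,0,0],[0,0,0]]}' && python3 -c "
from h import *
print(get_obs()['orientation'])
save('wrist','w9')" && python3 tray.py w9 2>/dev/null
```

```text
clock: 26.62
tcp_pos: [0.6077, 0.1648, 0.1617]
orientation: [2.132, 2.307, -0.0]
contact_force: [0.4, -0.2, -0.2]
grip_width: 0.0614
gripper_force: 44.1
clock: 27.12
tcp_pos: [0.6346, 0.2141, 0.1615]
orientation: [2.134, 2.304, -0.002]
contact_force: [0.1, -0.5, -1.4]
grip_width: 0.0613
gripper_force: 44.1
[ 2.13417380e+00  2.30426692e+00 -1.87489417e-03]
trayb top z 0.0161 [0.6374 0.2127] [0.135 0.119] 4.4
   rec z 0.0087 [0.6371 0.224 ] [0.637  0.2231] [0.071 0.055] 0.9
traya top z nan [0. 0.] [0. 0.] 0.0
lamp (array([0., 0.]), array([0., 0.]), 0.0, 0)
```

View pics/w9.png

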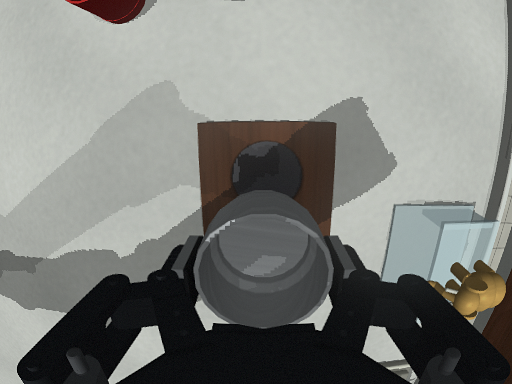

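```bash
python3 -m pendant '{"translation":[[0.07,0.06,-1.5],[0.07,0.06,-3],[0.07,0.06,-4.2],[0.07,0.06,-5],[0.07,0.06,-5.4],[0.07,0.06,-5.6],[0.07,0.06,-5.6]],"delta_rot":[[0,0,0],[0,0,0],[0,0,0],[0,0,0],[0,0,0],[0,0,0],[0,0,0]]}'
```

```text
clock: 28.05
tcp_pos: [0.6368, 0.2178, 0.0221]
orientation: [2.132, 2.307, 0.001]
contact_force: [-0.1, -0.3, -0.4]
grip_width: 0.0615
gripper_force: 44.2
```

```bash
python3 -m pendant '{"translation":[[0,0,-0.02],[0,0,-0.02],[0,0,-0.02],[0,0,-0.02],[0,0,1],[0,0,3],[0,0,5],[0,0,7],[0,0,8],[0,0,8]],"delta_rot":[[0,0,0],[0,0,0],[0,0,0],[0,0,0],[0,0,0],[0,0,0],[0,0,0],[0,0,0],[0,0,0],[0,0,0]]}' 1 && python3 -m pendant '{"translation":[[0,-1,0],[0,-3,0],[0,-5,0],[0,-7,0],[0,-8,0],[0,-8,0],[0,-8,0],[0,-8,0],[0,-8,0],[0,-8,0]],"delta_rot":[[0,0,2],[0,0,4],[0,0,6],[0,0,8],[0,0,10],[0,0,12],[0,0,14],[0,0,14.8],[0,0,14.8],[0,0,14.8]]}'
python3 - <<'E'
from h import *
save('wrist','w10'); im,W,*_=wl('w10')
def fit(n,x,y,lo,hi,rr,c,yaw,off):
    q,w,a,N=base(W,x,y,lo,hi,rr); R=np.array([[np.cos(yaw),np.sin(yaw)],[-np.sin(yaw),np.cos(yaw)]])
    m=W[(np.hypot(W[...,0]-x,W[...,1]-y)<rr)&(W[...,2]>lo)&(W[...,2]<hi)]
    print(n,q,w,a,N,'z med',np.median(m[:,2]).round(4),'err mm',(1e3*(R@(q-np.array(c))-np.array(off))).round(1))
A=((.6111,-.155),np.radians(-11.5)); B=((.640,.1776),np.radians(4.5))
fit('lotus',.621,-.106,.020,.030,.055,*A,(0,.05))
fit('lamp',.644,.128,.020,.030,.055,*B,(0,-.05))
fit('tall',.603,-.195,.086,.098,.045,*A,(0,-.04))
fit('low',.637,.2178,.048,.060,.045,*B,(0,.04))
E
```

```text
clock: 29.3
tcp_pos: [0.6376, 0.2183, 0.2242]
orientation: [2.131, 2.305, 0.007]
contact_force: [-0.1, 1.1, -0.6]
grip_width: 0.0857
gripper_force: 0.0
clock: 30.55
tcp_pos: [0.636, 0.0176, 0.2207]
orientation: [-0.316, -3.124, 0.0]
contact_force: [0.4, 0.4, 0.2]
grip_width: 0.0855
gripper_force: 0.0
lotus [ 0.6216 -0.1067] [0.035 0.088] 79.0 921 z med 0.0241 err mm [ 0.7 -0.6]
lamp [0.6453 0.1279] [0.089 0.035] 4.1 1052 z med 0.0243 err mm [1.4 0. ]
tall [ 0.6032 -0.1971] [0.055 0.056] 2.7 528 z med 0.0911 err mm [ 0.7 -2.8]
low [0.6359 0.2166] [0.062 0.061] 33.7 490 z med 0.0534 err mm [-1.  -0.8]
```

View pics/w10.png

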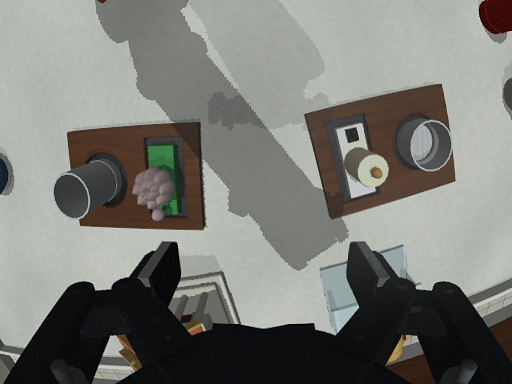

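All four are seated: base tops at 24 mm, rims at 92 and 54 mm, errors within 3 mm. Tray_a holds the tall cup (90,185) and lotus (160,180); tray_b holds the lamp (365,165) and low cup (425,143).

```bash
python3 -c "
from bench import *
print(hand_in())"
```

```text
the job is handed in; nothing more can be done
None
```

I handed the job in at about 31 s. The tall cup and lotus are in the shrine house's tray, and the low cup and LED lamp are in the figure stand's tray. The last wrist measurement showed all four seated within 3 mm of their recess centres, upright and released; the judge's verdict was not shown.

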